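# Lock the board carrier of the test jig

### The job

Lock the circuit board's carrier on the test jig, using only your fingertips as pushers and never picking anything up: push the post of the slotted disc round, either way, until the disc's slot lines up with the lock bar, then push the bar by its upright tab through the slot and into the carrier's lug until it is fully home, with the tab against the strap. Leave the reel, the jar and the screwdriver where they are and finish clear of everything.

Things in the scene. Friction and masses are not known exactly. Their poses are not given: they have to be found in the camera images.
- jig: Test jig screwed to the bench: grey base plate 10 mm thick. Origin on the bench directly below the disc's axis; z up; x is the way the bar is pushed, along the middle of its channel (y = 0). In this frame the plate spans x -262..100, y -150..45 mm and the circuit board y -142..-44. Nothing but the disc's post and the bar's tab stands above z 34 mm.
- lock_disc (a joint): Turn of the slotted steel disc about its vertical axis, rad, anticlockwise from above positive. The open-topped slot, 20 mm wide right across the disc, lies along the bar's channel at 0 and equally at pi; either will do; stops 0.25 beyond each. Stiff (about 5 N at the post), stays where it is left; the bar's tapered nose takes up the last few degrees.
- disc_centre (a point): Centre of the disc's top face, on its axis, 28 mm above the bench; the disc is 72 mm across. Fixed to the jig, axes as the jig's.
- disc_post (a point): Centre of the top of the upright round steel post on the disc: 12 mm thick, from z 28 (disc top) to z 60 mm, 25 mm from the disc's axis, square to the slot. Seen from the disc's axis it stands at the angle (joint value - pi/2) from the jig's x. This point turns with the disc.
- bar: Dark steel lock bar loose in the channel, 176 mm long, 14 wide, 12 high, about 0.26 kg, slides easily. Origin on its underside (14 mm above the bench) below its tab's front face; x towards the tapered nose, 164 mm ahead, which starts just short of the disc. The upright tab is at its rear end: x -12..0 mm, 14 wide, top 56 mm above the bench. Fully home the origin is 88 mm behind the disc's axis.
- bar_tab (a point): Centre of the rear face of the bar's tab (the face to push), 41 mm above the bench, 12 mm behind the bar's origin.
- strap_stop (a point): Top middle of the rear face of the first of two aluminium straps over the bar's channel, 32 mm above the bench, 88 mm behind the disc's axis (x = -88 mm in the jig's frame): the bar's tab stops against this face. The straps span x -88..-76 and -58..-46 mm; the channel is 27 mm wide outside, its walls 25.5 mm above the bench.
- lug_mouth (a point): Middle of the mouth of the carrier's lug, the aluminium tunnel beyond the disc that takes the bar's nose: 20 mm wide, 30 long (x 44..74 mm in the jig's frame), top 31 mm above the bench. This point is at x 44, 20 mm above the bench.
- reel: Bystander: empty black reel, 56 mm across, 40 high, standing on the bench beside the jig; origin centre of its underside.
- flux: Bystander: small amber glass jar with black cap, 48 mm across, 52 high, standing beside the jig; origin centre of its underside.
- driver: Bystander: screwdriver with blue handle, 170 mm long, lying beside the jig; origin under its middle.
There are look-alikes about, which are no part of the job. There is more than one size of the bar; the job needs the largest.

How it is judged (in metres and radians):
On the way, in this order (a step that is already met when the one before it is completed fails the run):
1. the disc's slot is lined up with the bar ((value of joint lock_disc between -0.15 and 0.15 rad or value of joint lock_disc between 2.9916 and 3.2916 rad)), for 0.2 s.
2. the bar is through the disc and fully home (x of bar in the frame of jig above -0.094 m), for 0.2 s.
At the end, for the whole second after the job is handed in: The slot is in line with the bar (within 0.15 rad of 0 or pi), the bar lies through it and the lug with its tab within 6 mm of the strap, flat in its channel, at rest ((value of joint lock_disc between -0.15 and 0.15 rad or value of joint lock_disc between 2.9916 and 3.2916 rad) and x of bar in the frame of jig above -0.094 m and z of bar_tab in the frame of jig below 0.046 m and angle between bar's own z axis and vertical below 0.06 rad and linear speed of bar below 0.01 m/s and velocity of joint lock_disc between -0.05 and 0.05 rad/s); the robot touches nothing.
It fails at once if the bar is lifted out of its channel (height (world z) of bar above 0.024 m or angle between bar's own z axis and vertical above 0.15 rad).
It fails at once if a bystander is shifted by more than 20 mm, lifted or tipped (distance of any of reel, flux, driver from where it was at the start of the episode above 0.02 m or angle between any of reel, flux's own z axis and vertical above 0.3 rad).
It also fails if it takes over 48 s, if anything falls off the work surface, if the arm or the gripper's body presses on something with over 40 N, if the wrist force passes 120 N, or if a joint passes its speed limit or range.

### The arm

A 7-joint arm with a two-finger parallel gripper is mounted at the origin on the work surface. World frame = base frame: x ahead of the robot, y to its left, z up, the work surface at z = 0. Lengths are in mm, angles in rad, forces in N, time in s.
With the tool pointing down it reaches from about 350 to 900 mm from the base axis. Payload 8.1 kg.
Tool frame: the origin (TCP) lies midway between the tips of the shut fingers; the grasp point (between the pads) lies bot.hold_point_z behind it (bot.hold_point_z is the distance from the TCP to the grasp point, in mm); z points along the fingers, y is the line along which they close (so a half turn about z gives the same grasp; the last joint's range is limited). The gripper opens to 92 mm and grips with 3 to 60 N. Pads are 19 mm wide; open, the fingers measure 130 mm over their backs; the gripper's body (75 mm by 190 mm) begins 47 mm behind the grasp point.
Start: joints at [1.225, 0.434, 0.025, 1.573, -0.012, 1.134, -0.075], TCP at [150.238, -606.688, 226.742] pointing down, gripper open.
Joint ranges: [-2.62, 2.62], [-0.44, 2.09], [-1.27, 1.32], [0.08, 2.57], [-1.32, 4.46], [0.12, 2], [-2.74, 2.74]. Speed limits (rad/s): [2.22, 2.22, 3.01, 3.01, 3.14, 3.14, 3.14].

### API

Orientations are given as a unit quaternion [x, y, z, w].
In Python, from rig import bot gives the robot as it stands.
- The arm moves only by the tool jog_arm, never from a script. Its argument "deltas" is a list that holds one entry, the list of rows, each a list of 7 numbers: the turn, a rotation vector about the tool's x, y, z in units of 6 degrees (1.0 is 6 degrees), then the shift along the tool's x, y, z in units of 30 mm (1.0 is 30 mm), then the closure, from 0 (fully open) to 1 (shut). A call has 1 to 10 rows; each row shifts and turns the commanded pose from where the row before left it, along the tool's axes as they then stand; what a row does not reach is not made up. A row lasts 1/10 s, in which the tool goes at most 50 mm and 8.59 degrees, less where a joint would pass 70% of its speed; a pose out of reach is approached as far as the arm can. A call is refused whole if a number of a shift passes 1 or a number of a turn 1, either way. A call with a gripper value outside its range is refused whole. The fingers move at their own pace and stop on an object; the grip force is fixed at half the most. Time passes only in rows, so rows that do not move let the fingers close. It gives the time, the measured TCP pose, the force, the opening and the grip force at its end, in the units of the state.
- bot.sense(): the state, without advancing time (a new reading comes with each control period).
- bot.read_camera(name): name is "scene" or "side" or "wrist"; returns (picture, depth): 384x512x3 uint8, red, green, blue; 384x512 float32, mm along the optical axis (not along the pixel's ray), 0 where there is no reading.
- bot.camera_params(name): a dict with "intrinsics" (3x3 intrinsics, pixels), "R" (3x3) and "t" (3): a world point X has camera coordinates R X + t; the wrist camera has in their place "hand_eye" (4x4, takes a point from camera to tool coordinates, whose origin is the TCP and whose axes are the flange's). Camera axes: x right, y down, z forward; pixel columns grow to the right and rows downward; lengths in mm; the calibration is good to about 2 mm. A picture is of the moment at which its call begins: read the wrist's pose just before it. camera_params takes no time and is no camera call.
- bot.finish_job(): hands the job in; it is judged then, once.
The state is a dict: "t": time; "joints": joint angles; "qd": joint speeds; "joint_torque": joint torques, N m; "eef_pos": TCP position; "eef_rot": TCP orientation; "contact_force": force on the tool from outside, world axes, zero at the start; "ft_torque": the same for the moment, N m; "width": finger opening in mm; "grasp_force": force on a finger pad.
Only numpy, scipy, OpenCV 4.12 (cv2) and the standard library are available. Lean on these libraries where they do the work, as an engineer would, in place of code of your own. Each camera call takes 0.05 s, during which the arm holds its last target. There are 200 camera calls.

## Working session

There is one attempt and no reset: what is moved stays moved. The work goes in short steps, Python scripts to look and compute and a tool call to move; the robot and the scene stay as the last step left them, time stands still between calls to the robot, and variables do not carry over. Pictures are saved under pics/ and viewed, at most 10 in all, crops included, and the job is handed in when it is done.

Besides the shell and the picture viewer there is one more tool, called after "Request:" as name([rows], argument=value, ...), one row to a line, values as JSON. jog_arm: Moves the arm, as the interface text tells. Its arguments: {"type":"object","properties":{"deltas":{"type":"array"}},"required":["deltas"]}

```bash
mkdir -p pics; cat > h.py <<'E'
import numpy as np,cv2
from rig import bot
from scipy.spatial.transform import Rotation as Ro
def shot(n):
    s=bot.sense(); p,d=bot.read_camera(n); c=bot.camera_params(n); np.savez(n+'.npz',p=p,d=d)
    K=np.array(c['intrinsics'])
    if 'R' in c: R=np.array(c['R']).T; t=-R@np.array(c['t'])
    else:
        H=np.array(c['hand_eye']); Rt=Ro.from_quat(s['eef_rot']).as_matrix(); R=Rt@H[:3,:3]; t=Rt@H[:3,3]+np.array(s['eef_pos'])
    return p,d,K,R,t
def world(d,K,R,t):
    v,u=np.mgrid[:d.shape[0],:d.shape[1]]
    P=np.stack([(u-K[0,2])/K[0,0]*d,(v-K[1,2])/K[1,1]*d,d],-1)
    return P@R.T+t
def atz(u,v,z,K,R,t):
    r=R@np.array([(u-K[0,2])/K[0,0],(v-K[1,2])/K[1,1],1]); return t+r*(z-t[2])/r[2]
E
python3 - <<'E'
from h import *
ims=[]
for n in ['scene','side','wrist']:
    p,d,K,R,t=shot(n); np.savez(n+'_w.npz',p=p,W=world(d,K,R,t),d=d,K=K,R=R,t=t)
    cv2.imwrite(f'pics/{n}0.png',cv2.resize(p[:,:,::-1],(800,600),interpolation=cv2.INTER_CUBIC)); print(n,K[0,0],t.round(),R[:,2].round(2))
print(bot.sense())
E
```

```text
scene 356.46163520698946 [888. 175. 654.] [-0.53 -0.27 -0.8 ]
side 382.9305546141819 [ 347. -770.  637.] [ 0.17  0.8  -0.58]
wrist 327.6700800994681 [ 218. -589.  384.] [-0.25 -0.06 -0.97]
{'t': 0.15, 'joints': array([ 1.22539162,  0.43506439,  0.02499616,  1.5738558 , -0.01160378,
        1.13402384, -0.07508058]), 'qd': array([ 0.00067609, -0.00243522,  0.0006036 , -0.00406754,  0.0010844 ,
        0.00204807, -0.00057158]), 'joint_torque': array([ 2.37277687e-03, -6.68259931e+01,  9.85757522e-01, -3.14692211e+01,
       -6.05323585e-02,  3.93455406e-02,  6.94237610e-05]), 'eef_pos': array([ 150.11806427, -606.31056909,  226.13710376]), 'eef_rot': array([ 9.92643868e-01,  1.21069352e-01, -1.30313876e-04, -5.88884463e-04]), 'contact_force': array([0.95920503, 1.05138176, 0.95453405]), 'ft_torque': array([ 0.06033653, -0.00213227,  0.04950263]), 'grasp_force': 0.0, 'width': 91.89804170680918}
```

View pics/scene0.png

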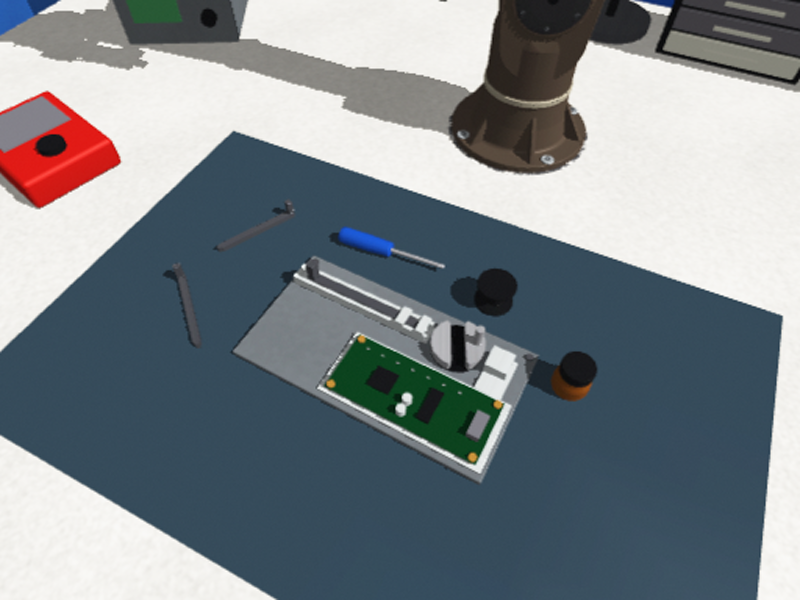

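View pics/side0.png

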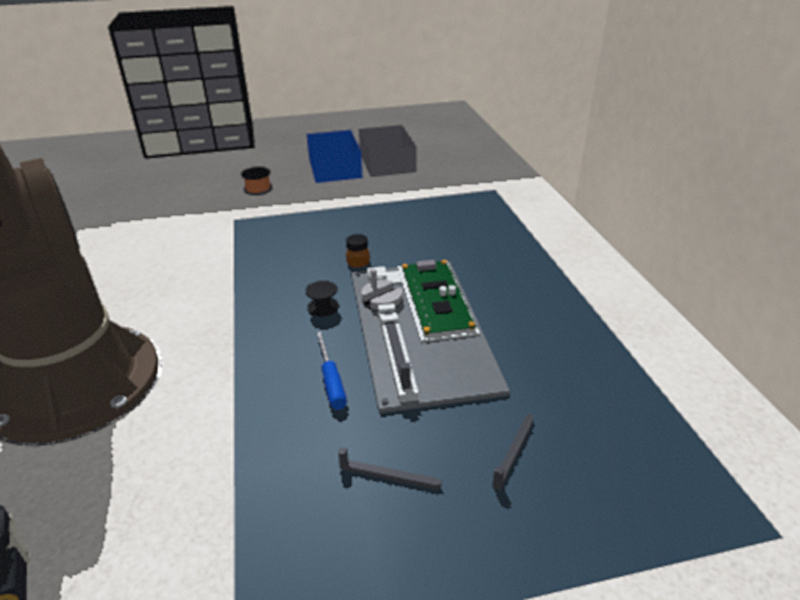

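The scene picture shows the jig with the disc at about (458,345), its post at (475,332), the tab at (313,268) and the board at (420,390). The reel is at (495,290), the jar at (575,375) and the driver at (390,248). There are three bars: one in the jig channel (tab at 313,268) and two loose on the mat (tabs at 288,208 and 178,268). The one in the channel fits, being the longest and lying in the jig. I'll confirm its length by measuring and with one crop.

```bash
python3 - <<'E'
from h import *
from scipy.optimize import least_squares
z=np.load('scene_w.npz');K,R,t,W,p=z['K'],z['R'],z['t'],z['W'],z['p']
J=np.array([[-262,-150],[100,-150],[100,45],[-262,45.]])
px=np.array([[233,350],[482,475],[537,355],[315,257]])*.64
P=np.array([atz(u,v,10,K,R,t)[:2] for u,v in px])
def f(q): c,s=np.cos(q[2]),np.sin(q[2]); return (J@np.array([[c,s],[-s,c]])+q[:2]-P).ravel()
r=least_squares(f,[450,0,1.5],loss='soft_l1',f_scale=3); print('jig',r.x,f(r.x).round(1))
q=r.x; np.save('jig.npy',q)
c,s=np.cos(q[2]),np.sin(q[2]); M=np.array([[c,s],[-s,c]])
def tj(X): return (X[...,:2]-q[:2])@M.T
for n in ['scene','side']:
    z=np.load(n+'_w.npz');W=z['W'];p=z['p'];L=tj(W); h=W[...,2]
    inn=(abs(L[...,0]+80)<190)&(abs(L[...,1]+50)<110)
    for nm,m in [('high>42',inn&(h>42)&(h<75)),('post',inn&(h>40)&(h<75)&(abs(L[...,0])<60)),('posttop',inn&(h>55)&(h<66)&(abs(L[...,0])<60)),('tab',inn&(h>36)&(h<75)&(L[...,0]<-150)),('disc',inn&(abs(h-28)<3)&(np.hypot(L[...,0],L[...,1])<50))]:
        if m.any(): print(n,nm,m.sum(),L[m].mean(0).round(1),L[m].min(0).round(1),L[m].max(0).round(1),h[m].mean().round(1))
    for nm,(u,v) in dict(scene=dict(looseA=(252,228),reel=(495,280),flux=(577,365),drv=(365,240),drvtip=(440,266)),side=dict(reel=(321,290),flux=(357,243),drv=(334,385),tip=(322,337)))[n].items():
        print(n,nm,W[int(v*.64),int(u*.64)].round(),L[int(v*.64),int(u*.64)].round())
z=np.load('scene_w.npz');p=z['p']
a=cv2.resize(p[150:320,140:400,::-1],(800,523),interpolation=cv2.INTER_CUBIC); cv2.imwrite('pics/crop1.png',a)
# lengths of the loose bars
for (a,b) in [((288,208),(217,247)),((178,268),(197,345))]:
    A,B=[atz(u*.64,v*.64,6,K,R,t) for u,v in (a,b)];print('loose len',np.linalg.norm(A-B))
E
```

```text
jig [500.96334712  83.76340461   1.52505296] [ 1.9 -0.9  8.7  2.1 -3.   2.4 -3.6 -6.3]
scene high>42 108 [-114.7    2.1] [-235.4   -8.9] [27.2 15.6] 53.0
scene post 54 [21.8  7.2] [15.9  3.5] [27.2 15.6] 53.3
scene posttop 30 [21.6  8.6] [15.9  4.1] [27.2 15.6] 58.7
scene tab 72 [-227.8   -2.5] [-235.4   -8.9] [-222.9    6.6] 49.4
scene disc 523 [-1.7 -4.2] [-49.7 -37.7] [49.1 35.2] 27.9
scene looseA [ 430. -300.   -1.] [-387.   53.]
scene reel [393.  92.  39.] [  3. 109.]
scene flux [482. 230.  52.] [145.  26.]
scene drv [ 393. -114.   23.] [-203.   99.]
scene drvtip [384.   7.  16.] [-82. 113.]
side high>42 86 [-134.8    6.2] [-238.7   -5.3] [24.7 18.6] 52.3
side post 36 [17.  12.6] [10.5  7. ] [24.7 18.6] 52.6
side posttop 17 [19.  12.5] [14.  7.] [24.7 18.6] 58.3
side tab 64 [-234.6    2.1] [-238.8   -5.4] [-226.3    8.7] 49.4
side disc 229 [-4.2  0.8] [-49.6 -33.6] [46.2 36.4] 27.9
side reel [395.  96.  38.] [  7. 106.]
side flux [480. 218.  51.] [133.  27.]
side drv [ 386. -133.   26.] [-221.  105.]
side tip [385.  13.   0.] [-76. 113.]
loose len 131.51835247924433
loose len 146.1135216546618
```

View pics/crop1.png

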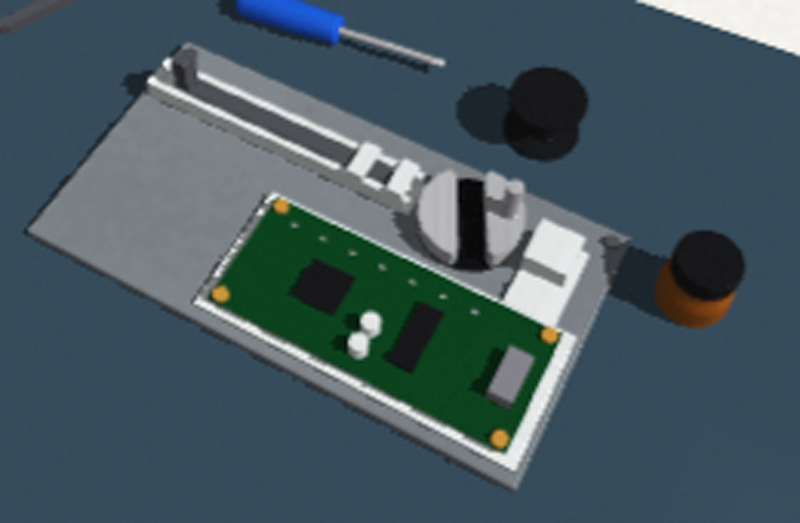

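The crop confirms it: the bar lying in the jig's channel (tab at crop 185,70) is the one. The loose ones measure about 131 and 146 mm, so they are smaller look-alikes. The post at crop (505,195) stands at about +25° in the jig frame, so the joint is at about 2.0 rad and the shorter turn is anticlockwise to pi. I'll move over the jig for a close look.

Request:
jog_arm([
  [[0,0,0,0.9,-1,0,1],[0,0,0,0.9,-1,0,1],[0,0,0,0.9,-1,0,1],[0,0,0,0.9,-1,0,1],[0,0,0,0.9,-1,0,1],[0,0,0,0.9,-1,0,1],[0,0,0,0.9,-1,0,1],[0,0,0,0.9,-1,0,1],[0,0,0,0.9,-1,0,1],[0,0,0,0.9,-1,0,1]],
])

```text
t: 1.15
eef_pos: [340.6, -249.0, 226.7]
eef_rot: [0.993, 0.121, -0.0, 0.0]
contact_force: [-0.0, -0.2, -0.5]
width: 16.2
grasp_force: 0.0
```

Request:
jog_arm([
  [[0,0,0,0.9,-1,0,1],[0,0,0,0.9,-1,0,1],[0,0,0,0.9,-1,0,1],[0,0,0,0.9,-1,0,1],[0,0,0,0.9,-1,0,1],[0,0,0,0.9,-1,0,1],[0,0,0.9,0,0,0,1],[0,0,0.9,0,0,0,1],[0,0,0.9,0,0,0,1],[0,0,0,0,0,0,1]],
])

```text
t: 2.15
eef_pos: [454.1, -36.8, 226.6]
eef_rot: [1.0, -0.021, -0.0, 0.0]
contact_force: [-0.1, -0.8, -1.4]
width: 0.4
grasp_force: 0.0
```

```bash
python3 - <<'E'
from h import *
n='wrist'
p,d,K,R,t=shot(n); np.savez(n+'_w.npz',p=p,W=world(d,K,R,t),d=d,K=K,R=R,t=t)
cv2.imwrite('pics/wrist1.png',cv2.resize(p[:,:,::-1],(800,600),interpolation=cv2.INTER_CUBIC))
s=bot.sense();print(s['t'],s['eef_pos'],s['eef_rot'],s['width'],bot.hold_point_z)
E
```

```text
2.2 [454.0659084  -36.89440494 226.6103189 ] [ 9.99819955e-01 -1.89743844e-02 -1.57960717e-04  6.72309583e-05] 0.19455119609895674 18.8
```

View pics/wrist1.png

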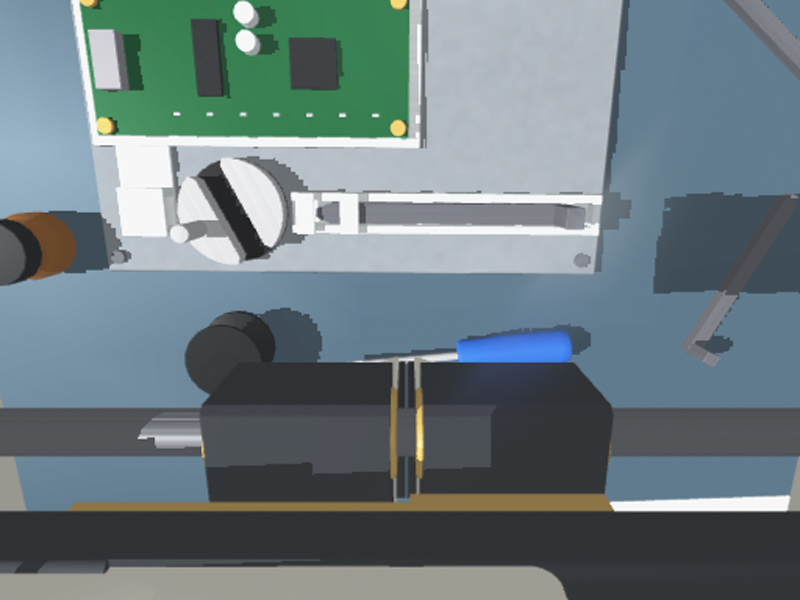

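The wrist view is clear: disc around (232,211) with its post top at (180,234), strap rear edge at (360,213), channel ending at (600,215) and tab at (572,215). Reel is at (232,350), driver at (515,347), jar at (25,248).

```bash
python3 - <<'E'
from h import *
z=np.load('wrist_w.npz');K,R,t,W,p=z['K'],z['R'],z['t'],z['W'],z['p']
a=lambda u,v,h: atz(u*.64,v*.64,h,K,R,t)[:2]
h=W[...,2]
D=a(232,211,28); print('disc pix',D)
m=(abs(h-28)<2)&(np.hypot(W[...,0]-D[0],W[...,1]-D[1])<38.5)
P=W[m][:,:2].astype(np.float32); (c,rr)=cv2.minEnclosingCircle(P); print('disc circle',c,rr,m.sum(), 'z',h[m].mean())
walls=[a(598,(195+235)/2,25.5),a(375,(194.5+233.5)/2,25.5)]
print('channel',walls); v=walls[1]-walls[0]; print('yaw',np.arctan2(v[1],v[0]))
e1,e2=a(120,270,10),a(600,272,10); e3=a(422,147,13);e4=a(95,138,13);v=e1-e2;print('plate edge yaw',np.arctan2(v[1],v[0]),'board',np.arctan2(*(e4-e3)[::-1]))
print('strap',a(360,213,32))
for nm,mm in dict(post=(h>56)&(h<64)&(np.hypot(W[...,0]-D[0],W[...,1]-D[1])<45),tab=(h>52)&(h<60)&(np.hypot(*(W[...,:2]-a(572,215,56)).transpose(2,0,1))<25)).items():
    print(nm,mm.sum(),W[mm].mean(0),W[mm].min(0),W[mm].max(0))
print('post px',a(180,234,60))
print('side/scene disc check')
E
```

```text
disc pix [502.13196819  79.91158965]
disc circle (501.4639587402344, 82.17034912109375) 36.218326568603516 2106 z 27.475565728364458
channel [array([ 489.02153735, -171.75276146]), array([495.949161  , -17.66057116])]
yaw 1.5258689236830516
plate edge yaw 1.5258759948472698 board 1.5042379312743168
strap [497.53357561  -7.93112316]
post 122 [491.46110873 104.28615321  59.10290236] [485.82585487  99.25129033  56.24044144] [496.89432394 110.23170529  60.94423553]
tab 179 [ 490.74606122 -145.56220022   55.64601821] [ 484.10718601 -152.56867172   52.03956584] [ 497.26594742 -139.69301621   57.91396655]
post px [491.1841114  103.75298492]
side/scene disc check
```

Request:
jog_arm([
  [[0,0,0,0.18,-0.97,0,1],[0,0,0,0.18,-0.97,0,1],[0,0,0,0.18,-0.97,0,1],[0,0,0,0.18,-0.97,0,1],[0,0,0,0.18,-0.97,0,1],[0,0,0,0.18,-0.97,0,1],[0,0,0,0,0,1,1],[0,0,0,0,0,1,1],[0,0,0,0,0,1,1],[0,0,0,0,0,0,1]],
])

```text
t: 3.2
eef_pos: [491.1, 135.0, 133.5]
eef_rot: [1.0, -0.019, -0.003, 0.001]
contact_force: [-0.5, -0.4, 0.7]
width: 0.4
grasp_force: 0.0
```

Request:
jog_arm([
  [[0,0,0,0,0,0.8,1],[0,0,0,0,0,0.8,1],[0,0,0,0,0,0.8,1],[0,0,0,0,0,0.8,1],[0,0,0,0,0,0,1]],
])

```text
t: 3.7
eef_pos: [492.7, 135.6, 39.7]
eef_rot: [1.0, -0.019, -0.001, 0.001]
contact_force: [-0.9, -0.9, 0.7]
width: 0.5
grasp_force: 0.0
```

Request:
jog_arm([
  [[0,0,0,0,0.12,0,1],[0,0,0,0,0.12,0,1],[0,0,0,-0.11,0.08,0,1],[0,0,0,-0.11,0.08,0,1],[0,0,0,-0.07,0.09,0,1],[0,0,0,-0.07,0.09,0,1],[0,0,0,-0.04,0.1,0,1],[0,0,0,-0.04,0.1,0,1],[0,0,0,0,0,0,1]],
])

```text
t: 4.6
eef_pos: [478.5, 116.3, 42.0]
eef_rot: [1.0, -0.019, 0.0, -0.002]
contact_force: [-4.7, 10.1, 5.1]
width: 0.3
grasp_force: 4.9
```

```bash
cat > look.py <<'E'
from h import *
import sys
n='scene'
p,d,K,R,t=shot(n); W=world(d,K,R,t); h=W[...,2]; s=bot.sense()
print(s['t'],s['eef_pos'].round(1),s['contact_force'].round(1))
c=np.array([501.5,81]);x=np.array([.045,.999]);y=np.array([-.999,.045])
L=np.stack([(W[...,:2]-c)@x,(W[...,:2]-c)@y],-1)
m=(abs(h-59)<4)&(np.hypot(*L.transpose(2,0,1))<40); 
if m.any(): print('post',m.sum(),L[m].mean(0))
m=(abs(h-54)<4)&(abs(L[...,1])<15)&(L[...,0]<-80)
if m.any(): print('tab',m.sum(),L[m].mean(0),L[m].min(0),L[m].max(0),h[m].max())
cv2.imwrite(sys.argv[1],cv2.resize(p[150:320,140:400,::-1],(800,523),interpolation=cv2.INTER_CUBIC))
E
python3 look.py pics/s2.png
```

```text
4.65 [478.5 116.3  41.9] [-5.1 10.   4.5]
post 41 [20.65615392 16.04888254]
tab 405 [-7.30456381e+02  1.87517345e-01] [-888.32070322  -14.93153653] [-220.74316317   14.79982381] 57.972214654426466
```

View pics/s2.png

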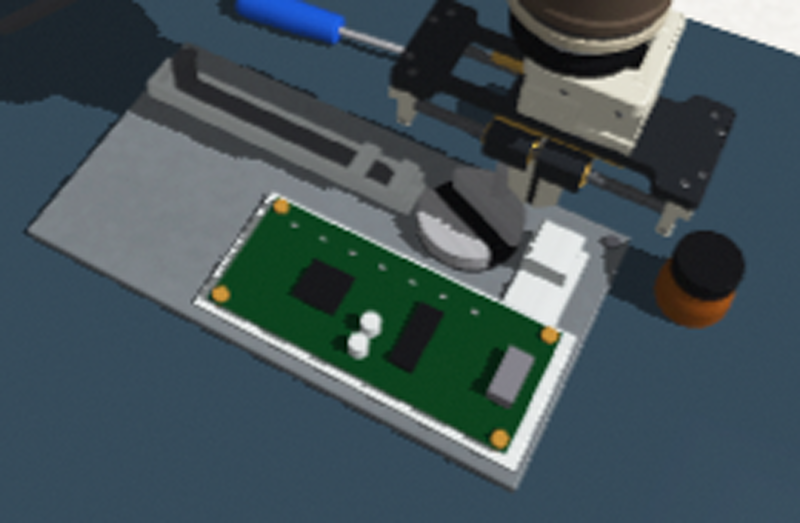

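The crop shows the disc turning: its slot now runs from (443,188) to (505,258), not yet lined up with the channel.

```bash
cat > slot.py <<'E'
from h import *
import sys
z=np.load('scene_w.npz');K,R,t=z['K'],z['R'],z['t']
f=lambda u,v: atz(140+u*.325,150+v*.325,28,K,R,t)[:2]
u=[float(a) for a in sys.argv[1:]]
v=f(*u[2:])-f(*u[:2]);print('slot joint',(np.arctan2(v[1],v[0])-1.526)%np.pi)
E
python3 slot.py 443 188 505 258; python3 slot.py 470 180 475 265
```

```text
slot joint 2.677717295015497
slot joint 2.0524424010037468
```

Request:
jog_arm([
  [[0,0,0,0,0.1,0,1],[0,0,0,0,0.1,0,1],[0,0,0,0,0.1,0,1],[0,0,0,0,0.06,0,1],[0,0,0,0,0,0,1]],
])

```text
t: 5.15
eef_pos: [478.1, 103.7, 41.4]
eef_rot: [1.0, -0.019, -0.0, -0.001]
contact_force: [-2.5, 4.7, 0.2]
width: 0.1
grasp_force: 2.4
```

Request:
jog_arm([
  [[0,0,0,0,-0.4,0,1],[0,0,0,0,-0.5,0,1],[0,0,0,0,0,-1,1],[0,0,0,0,0,-1,1],[0,0,0,0,0,-1,1],[0,0,0,-0.2,1,-1,1],[0,0,0,-0.2,1,-1,1],[0,0,0,-0.2,1,-1,1],[0,0,0,-0.2,1,0,1],[0,0,0,0,0.5,0,1]],
])

```text
t: 6.15
eef_pos: [450.7, -6.0, 222.2]
eef_rot: [1.0, -0.021, 0.001, 0.001]
contact_force: [-0.4, 0.6, -0.3]
width: 0.4
grasp_force: 0.0
```

Request:
jog_arm([
  [[0,0,0,0,0.5,0,1],[0,0,0,0,0,0,1]],
])

```text
t: 6.35
eef_pos: [450.3, -20.5, 221.1]
eef_rot: [1.0, -0.021, 0.0, 0.0]
contact_force: [0.6, 0.4, 0.2]
width: 0.6
grasp_force: 0.0
```

```bash
cat > wl.py <<'E'
from h import *
import sys
p,d,K,R,t=shot('wrist'); W=world(d,K,R,t); h=W[...,2]; s=bot.sense()
print(s['t'],s['eef_pos'].round(1),s['contact_force'].round(1))
c=np.array([501.5,81]);x=np.array([.045,.999]);y=np.array([-.999,.045])
L=np.stack([(W[...,:2]-c)@x,(W[...,:2]-c)@y],-1)
m=(abs(h-59)<3)&(np.hypot(*L.transpose(2,0,1))<45); q=L[m].mean(0); print('post',m.sum(),q,'joint',np.arctan2(q[1],q[0])+np.pi/2)
m=(abs(h-56)<4)&(abs(L[...,1])<15)&(L[...,0]<-70)&(L[...,0]>-260)
if m.any(): print('tab',m.sum(),L[m].mean(0),L[m].min(0),L[m].max(0))
cv2.imwrite(sys.argv[1],cv2.resize(p[:,:,::-1],(800,600),interpolation=cv2.INTER_CUBIC))
E
python3 wl.py pics/w2.png
```

```text
6.4 [450.3 -19.  221.1] [-0.6  0.8  0. ]
post 121 [-1.90010677 24.75382473] joint 3.2182025531142546
tab 184 [-226.68536267    0.70399854] [-233.30943903   -5.55341732] [-221.17631219    7.24920206]
```

View pics/w2.png

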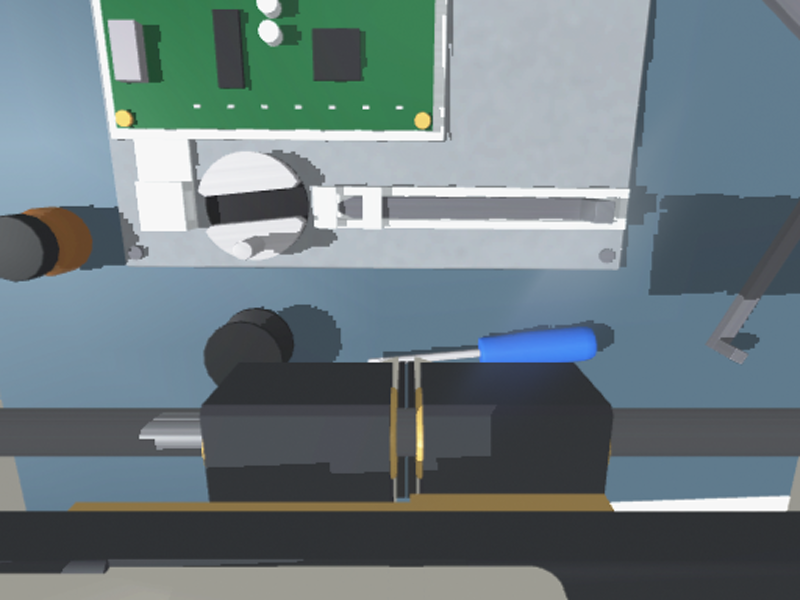

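The slot at (205–310, 207) is within about 0.07 rad of the channel and the tab at (600,208) hasn't moved. Next I go behind the tab.

Request:
jog_arm([
  [[0,0,0,0.26,0.96,0,1],[0,0,0,0.26,0.96,0,1],[0,0,0,0.26,0.96,0,1],[0,0,0,0.26,0.96,0,1],[0,0,0,0.26,0.96,0,1],[0,0,0,0.26,0.96,0,1],[0,0,0,0,0,0,1],[0,0,0,0,0,1,1],[0,0,0,0,0,1,1],[0,0,0,0,0,1,1]],
])

```text
t: 7.4
eef_pos: [490.9, -191.6, 130.0]
eef_rot: [1.0, -0.019, 0.001, -0.0]
contact_force: [0.7, -0.1, -0.8]
width: 0.5
grasp_force: 0.0
```

Request:
jog_arm([
  [[0,0,0,0,0,0.8,1],[0,0,0,0,0,0.8,1],[0,0,0,0,0,0.8,1],[0,0,0,0,0,0.6,1],[0,0,0,0,0,0,1],[0,0,0,0,0,0,1]],
])

```text
t: 8.0
eef_pos: [490.6, -192.3, 41.0]
eef_rot: [1.0, -0.019, -0.0, -0.0]
contact_force: [-0.1, 0.3, -0.4]
width: 0.4
grasp_force: 0.0
```

Request:
jog_arm([
  [[0,0,0,0,-0.3,0,1],[0,0,0,0,-0.4,0,1],[0,0,0,0,-0.4,0,1],[0,0,0,0,-0.4,0,1],[0,0,0,0,-0.4,0,1],[0,0,0,0,-0.4,0,1],[0,0,0,0,-0.4,0,1],[0,0,0,0,-0.4,0,1],[0,0,0,0,-0.4,0,1],[0,0,0,0,0,0,1]],
])

```text
t: 9.0
eef_pos: [494.3, -86.4, 40.7]
eef_rot: [1.0, -0.019, -0.0, -0.001]
contact_force: [0.6, -0.4, 0.1]
width: 0.4
grasp_force: 0.0
```

Request:
jog_arm([
  [[0,0,0,0,-0.3,0,1],[0,0,0,0,-0.3,0,1],[0,0,0,0,-0.3,0,1],[0,0,0,0,-0.3,0,1],[0,0,0,0,-0.2,0,1],[0,0,0,0,0,0,1]],
])

```text
t: 9.6
eef_pos: [495.8, -45.5, 40.7]
eef_rot: [1.0, -0.019, -0.0, -0.0]
contact_force: [0.5, 0.1, -0.3]
width: 0.5
grasp_force: 0.0
```

```bash
python3 look.py pics/s3.png
```

```text
9.65 [495.7 -46.   40.7] [-0.7  0.3  0. ]
post 29 [-0.3514646  23.00243201]
tab 436 [-6.69185013e+02 -6.23555195e-01] [-887.98397309  -14.94548326] [-96.51623499  14.88191137] 57.97801691941902
```

View pics/s3.png

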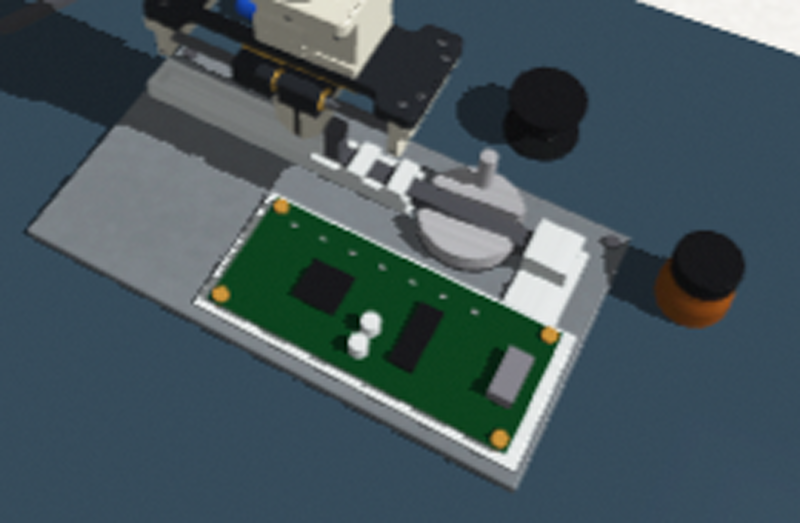

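The bar is through the slot (crop 420–520, 190–225) with the tab at (335,135), still about 10–15 mm short of the strap at (355,155). I'll keep pushing until it stops.

Request:
jog_arm([
  [[0,0,0,0,-0.15,0,1],[0,0,0,0,-0.15,0,1],[0,0,0,0,-0.1,0,1],[0,0,0,0,0,0,1]],
])

```text
t: 10.05
eef_pos: [496.2, -34.7, 40.7]
eef_rot: [1.0, -0.02, -0.0, 0.0]
contact_force: [-0.0, 0.6, 0.4]
width: 0.1
grasp_force: 0.0
```

Request:
jog_arm([
  [[0,0,0,0,-0.1,0,1],[0,0,0,0,-0.1,0,1],[0,0,0,0,0,0,1]],
])

```text
t: 10.35
eef_pos: [496.1, -33.9, 40.7]
eef_rot: [1.0, -0.022, -0.001, 0.003]
contact_force: [0.3, -16.6, 1.7]
width: 0.4
grasp_force: 8.6
```

It stopped with 17 N at the expected place (tip x about -115, tab rear face about -99). Backing off, lifting and checking.

Request:
jog_arm([
  [[0,0,0,0,0,0,1],[0,0,0,0,0,0,1],[0,0,0,0,0.4,0,1],[0,0,0,0,0.5,0,1],[0,0,0,0,0,-1,1],[0,0,0,0,0,-1,1],[0,0,0,0,0,-1,1],[0,0,0,-0.4,0,-1,1],[0,0,0,-0.5,0,-1,1],[0,0,0,-0.5,0,-1,1]],
])

```text
t: 11.35
eef_pos: [452.9, -53.9, 221.9]
eef_rot: [1.0, -0.02, 0.0, -0.0]
contact_force: [1.0, -0.9, 0.9]
width: 0.4
grasp_force: 0.0
```

Request:
jog_arm([
  [[0,0,0,0,0,0,1],[0,0,0,0,0,0,1],[0,0,0,0,0,0,1]],
])

```text
t: 11.65
eef_pos: [453.3, -54.3, 219.9]
eef_rot: [1.0, -0.02, -0.001, -0.0]
contact_force: [-0.8, -0.7, -0.2]
width: 0.4
grasp_force: 0.0
```

```bash
python3 wl.py pics/w3.png
```

```text
11.7 [453.2 -54.3 219.6] [-0.1 -0.2  0.1]
post 125 [-1.9456241  24.86418579] joint 3.2196835902230436
tab 192 [-93.00679045   0.41324099] [-98.87205283  -6.33636174] [-86.80137594   7.23813074]
```

View pics/w3.png

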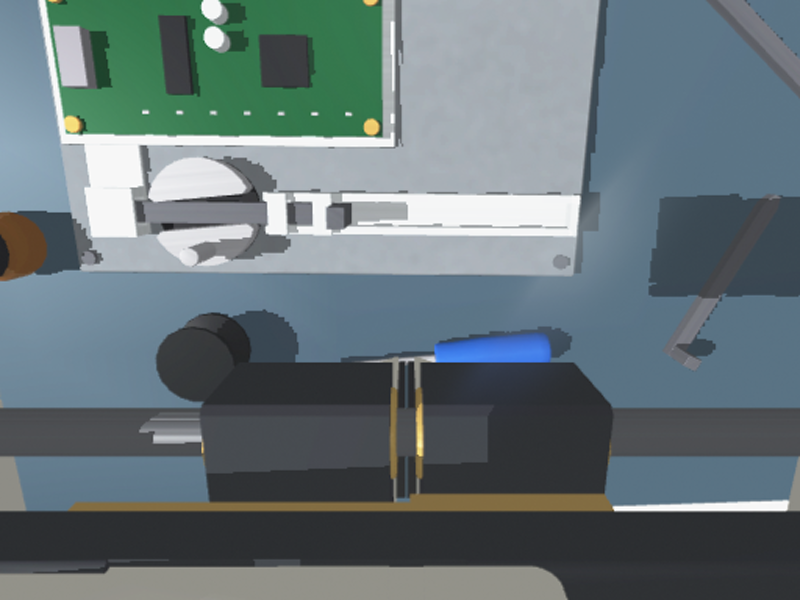

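The bar (135–350, 213) runs through the slot into the lug, with the tab at (338,216) against the strap (front face at x about -87). The disc is within about 0.08 rad of pi, the bystanders haven't moved and the arm is clear.

```bash
python3 -c "
from rig import bot
print(bot.finish_job())"
```

```text
the job is handed in; nothing more can be done
None
```

The carrier is locked and handed in: the disc is within about 0.08 rad of pi, the bar is through the slot and lug with its tab against the strap, and the arm is clear; the hand-in returned no verdict.

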